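# Line up the two leaves of a box hinge

## Task

Lift the lid off the plywood parts box by its knob and set it down flat on the bare table clear of the box, let go of it, then take the loose hinge leaf out of the box by its wooden batten. Bring its knuckle into the gap between the two knuckles on the jamb block, the hinge lying open and level with the batten on top on the robot's side of the block, so that the three knuckle holes line up in one straight bore for the hinge pin, and finish while holding it there in the gripper, still and not pressed hard against the block's leaf. Do not let go of it, and leave the pin, the pliers and the wooden disc where they lie.

Things in the scene. Friction and masses are not known exactly. Their poses are not given: they have to be found in the camera images.
- parts_box: Fixed open square plywood box, 172 x 172 mm outside, 60 mm high, walls and floor 6 mm (inside 160 x 160 mm). Origin: centre of its underside, on the table; z up. It stands left or right, the jamb block on the other side; the table between the two, about 0.5 m ahead of the robot, is bare.
- box_lid: Loose lid, 160 to 260 g, plywood 172 x 172 x 8 mm, with a 5 mm deep, 152 mm square lip below and an upright round wooden knob, 26 mm diameter, 34 mm tall, at its middle. Origin: centre of the lip's lower edge (height 0 when flat on the table, 55 mm on the box); slab 5 to 13 mm, knob 13 to 47 mm above it. z up.
- loose_leaf: Loose steel leaf, 140 to 280 g, flat on the box's floor under the lid. Plate 4 mm thick, x -20 to 29, y -41 to 41 mm; 30 mm wide tongue to the knuckle at x 45 mm. Wooden batten to grip: 18 mm thick (x, centred on 0), 82 long (y), 4 to 44 mm above the underside. Origin: plate underside below the batten. x from batten to knuckle, y along hinge axis, z up.
- leaf_hole (a point): Centre of the loose leaf's knuckle hole, at (45, 0, 11) mm in the leaf's frame; axes as the leaf's. The knuckle is one barrel along y, 30 mm long, 22 mm outside diameter, hole 12 mm.
- jamb: Fixed wooden jamb block, 60 (x) x 110 (y) x 60 mm high, a 4 mm steel leaf on its top. Two knuckles (22 mm outside, hole 12, each 22 mm long) overhang its edge on the robot's side (-x), with a 38 mm gap between them and nothing beneath. Origin: centre of the underside, on the table; x away from the knuckles, y along the hinge axis, z up.
- jamb_hole (a point): Middle of the gap, on the axis of the two fixed knuckles: (-45, 0, 71) mm in the jamb's frame; axes as the jamb's. The loose knuckle's centre belongs here, y axes parallel, its batten towards the jamb's -x (x axes the same way), its plate 60 mm above the table. It can come in from above or from the -x side.
- hinge_pin: Bystander: steel hinge pin, 6 mm diameter, 106 mm long, lying beyond the work; not to be used. Origin near its middle, on the table.
- pliers: Bystander: small pliers with blue grips, about 140 x 50 x 12 mm, lying beyond the work. Origin at the joint, on the table.
- wood_disc: Bystander: wooden disc, 90 mm diameter, 8 mm thick, lying beyond the work. Origin: centre of its underside.
There are look-alikes about, which are no part of the job. What is meant by the jamb is not green, and is the smaller of those in its own colour.

How it is judged:
On the way, in this order (a step that is already met when the one before it is completed fails the run):
1. the lid lies flat on the table, clear of the box, let go (height (world z) of box_lid below 0.008 m and angle between box_lid's own z axis and vertical below 0.1 rad and horizontal distance between box_lid and parts_box above 0.16 m and contact force between box_lid and the fingers below 0.2 N and linear speed of box_lid below 0.03 m/s), for 0.2 s.
2. the loose leaf is carried out of the box in the gripper (horizontal distance between loose_leaf and parts_box above 0.15 m and height (world z) of loose_leaf above 0.03 m and contact force between loose_leaf and the fingers above 1 N), for 0.2 s.
At the end, for the whole second after the job is handed in: Gripper holds the still leaf over 45 mm up (grip > 1 N): hole centre within 4 mm of the fixed axis, 6 mm along it, axes parallel to 0.1 rad, level to 0.17 rad, batten on the -x side, under 8 N on the jamb; lid flat on the table, let go, over 160 mm from the box centre; bystanders moved under 40 mm (all of step 1 and x of leaf_hole in the frame of jamb_hole between -0.004 and 0.004 m and z of leaf_hole in the frame of jamb_hole between -0.004 and 0.004 m and y of leaf_hole in the frame of jamb_hole between -0.006 and 0.006 m and angle between the y axis of loose_leaf and the y axis of jamb, either way round below 0.1 rad and angle between loose_leaf's own z axis and vertical below 0.17 rad and x of loose_leaf in the frame of jamb below -0.07 m and height (world z) of loose_leaf above 0.045 m and contact force between loose_leaf and the fingers above 1 N and contact force between loose_leaf and jamb below 8 N and linear speed of loose_leaf below 0.02 m/s); the arm keeps its last pose, push and grip.
It fails at once if the hinge pin, pliers or wooden disc was moved more than 40 mm (distance of any of hinge_pin, pliers, wood_disc from where it was at the start of the episode above 0.04 m).
It also fails if it takes over 64 s, if anything falls off the work surface, if the arm or the gripper's body presses on something with over 40 N, if the wrist force passes 120 N, or if a joint passes its speed limit or range.

## Robot

A 6-joint arm with a two-finger parallel gripper is mounted at the origin on the work surface. World frame = base frame: x ahead of the robot, y to its left, z up, the work surface at z = 0. Lengths are in m, angles in rad, forces in N, time in s.
With the tool pointing down it reaches from about 0.3 to 0.875 m from the base axis. Payload 4.2 kg.
Tool frame: the origin (TCP) lies on the centre line of the jaws, within the pads' length; the fingertips stand 19 mm ahead of it and the grasp point (between the pads) is the TCP (arm.finger_overhang is the distance from the TCP to the fingertips, in m); z points along the fingers, y is the line along which they close (so a half turn about z gives the same grasp; the last joint's range is limited). The gripper opens to 85 mm and grips with 20 to 120 N. Pads are 22 mm wide; open, the fingers measure 114 mm over their backs; the gripper's body (76 mm by 85 mm) begins 54 mm behind the grasp point. The pads swing forward as they close: fully open they stand 13 mm farther back than shut.
Start: joints at [-1.19, 0.32, 1.565, -0, 1.257, -0.02], TCP at [0.224, -0.529, 0.25] pointing down, gripper open.
Joint ranges: [-3.11, 3.11], [-0.84, 2.01], [0.21, 2.61], [-1.34, 4.49], [0.05, 2.63], [-2.56, 2.56]. Speed limits (rad/s): [2.57, 2.57, 3.14, 3.14, 3.14, 3.14].

## Interface

Orientations are given as a 3x3 rotation matrix whose columns are the frame's x, y, z axes.
In Python, from workcell import status, cams, workorder, arm gives the robot as it stands.
- The arm moves only by the shell command python3 -m crank 'ROWS' [FORCE]. ROWS is JSON, a list of rows, each a list of 5 numbers: the opening, from 0 (shut) to 1 (fully open), then the shift along the tool's x, y, z in mm, then the turn about the tool's z in rad. A call has exactly 5 rows; each row is the pose to reach, as a shift and turn from the pose commanded when the call began, along the tool's axes at that moment; what a row does not reach only later rows make up. A row lasts 1/10 s, in which the tool goes at most 50 mm and 8.59 degrees, less where a joint would pass 70% of its speed; a pose out of reach is approached as far as the arm can. A call with a gripper value outside its range is refused whole. The fingers move at their own pace and stop on an object; FORCE is the grip in N (left out, the last holds). Time passes only in rows, so rows that repeat a pose let the fingers close, or fill a call up. It gives the time, the measured TCP pose, the force, the opening and the grip force at its end, in the units of the state.
- status.get_state(): the state, without advancing time (a new reading comes with each control period).
- cams.grab_frame(name): name is "scene" or "top" or "wrist"; returns a dict with "image" (400x640x3 uint8, red, green, blue), "camera_matrix" (3x3 intrinsics, pixels), "dist" ([k1, k2, p1, p2, k3] as OpenCV has them; the pictures are not rectified), "position" and "rotation" of the camera in the world; the wrist camera has in their place "hand_eye" (4x4, takes a point from camera to tool coordinates, whose origin is the TCP and whose axes are the flange's). Camera axes: x right, y down, z forward; pixel columns grow to the right and rows downward; lengths in m; the calibration is good to about 2 mm. A picture is of the moment at which its call begins: read the wrist's pose just before it. There is no depth.
- workorder.job_done(): hands the job in; it is judged then, once.
The state is a dict: "time": time; "q": joint angles; "joint_vel": joint speeds; "tau": joint torques, N m; "eef_pos": TCP position; "eef_rot": TCP orientation; "force": force on the tool from outside, world axes, zero at the start; "torque": the same for the moment, N m; "gripper_width": finger opening in m; "grip_force": force on a finger pad.
Only numpy, scipy, OpenCV 4.12 (cv2) and the standard library are available. Lean on these libraries where they do the work, as an engineer would, in place of code of your own. Each camera call takes 0.05 s, during which the arm holds its last target. There are 200 camera calls.

## Working session

There is one attempt and no reset: what is moved stays moved. The work goes in short steps, Python scripts to look and compute and a shell command to move; the robot and the scene stay as the last step left them, time stands still between calls to the robot, and variables do not carry over. Pictures are saved under pics/ and viewed, at most 10 in all, crops included, and the job is handed in when it is done.

```bash
mkdir -p pics; ls; python3 - <<'E'
from workcell import status,cams
import cv2,numpy as np
s=status.get_state();print({k:np.round(v,3).tolist() for k,v in s.items()})
for n in("top","scene"):
    f=cams.grab_frame(n);cv2.imwrite(f"pics/{n}0.png",f["image"][:,:,::-1]);np.savez(n+"0.npz",**f)
    print(n,f["camera_matrix"].round(1).tolist(),np.round(f["dist"],3),f["position"],np.round(f["rotation"],3).tolist())
E
```

```text
pics
{'time': 0.0, 'q': [-1.19, 0.32, 1.566, 0.0, 1.257, -0.02], 'joint_vel': [-0.001, 0.001, 0.0, -0.001, -0.001, 0.0], 'tau': [-0.0, -41.552, -23.416, -0.0, 0.008, 0.0], 'eef_pos': [0.224, -0.529, 0.249], 'eef_rot': [[0.921, 0.39, -0.001], [0.39, -0.921, 0.002], [0.0, -0.002, -1.0]], 'force': [-0.166, -0.199, -0.049], 'torque': [-0.023, -0.044, 0.008], 'grip_force': 0.0, 'gripper_width': 0.085}
top [[372.6, 0.0, 316.4], [0.0, 372.6, 198.3], [0.0, 0.0, 1.0]] [-0.035  0.     0.     0.     0.   ] [ 0.58359266 -0.07417385  1.1370352 ] [[0.021, -0.998, 0.058], [-1.0, -0.02, 0.01], [-0.009, -0.058, -0.998]]
scene [[473.0, 0.0, 329.2], [0.0, 473.0, 195.8], [0.0, 0.0, 1.0]] [-0.129  0.     0.     0.     0.   ] [1.17012384 0.28951492 0.86786314] [[-0.548, 0.653, -0.522], [0.836, 0.434, -0.335], [0.008, -0.62, -0.785]]
```

View pics/top0.png

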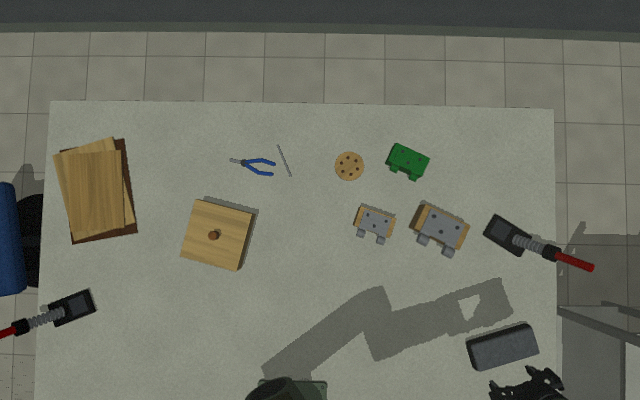

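View pics/scene0.png

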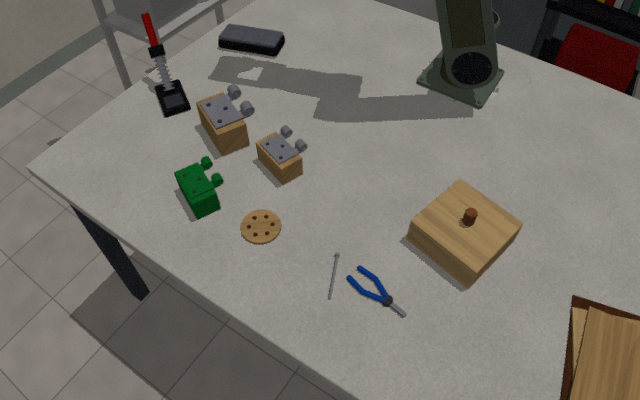

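Top view: the box with its lid is at about (217,235), knob at (214,236). Three jamb-like blocks: wood/small (374,222), wood/large (440,228), green (408,160). The small wooden one fits, since it is not green and is the smaller of the wood-coloured pair. I'll confirm it in an enlarged crop.

```bash
cat > h.py <<'E'
import numpy as np,cv2
from workcell import status,cams
def ray(f,uv):
    p=cv2.undistortPoints(np.array(uv,float).reshape(-1,1,2),f["camera_matrix"],f["dist"]).reshape(-1,2)
    return np.c_[p,np.ones(len(p))]@np.array(f["rotation"]).T
def plane(f,uv,z):
    d=ray(f,uv);o=np.array(f["position"]);return o+d*((z-o[2])/d[:,2])[:,None]
def wrist():
    s=status.get_state();f=dict(cams.grab_frame("wrist"));H=np.array(f["hand_eye"]);R=np.array(s["eef_rot"])
    f["rotation"]=R@H[:3,:3];f["position"]=np.array(s["eef_pos"])+R@H[:3,3];return s,f
def cross(fa,ua,fb,ub):
    a=ray(fa,[ua])[0];b=ray(fb,[ub])[0];pa=np.array(fa["position"]);pb=np.array(fb["position"])
    t=np.linalg.lstsq(np.c_[a,-b],pb-pa,rcond=None)[0];A=pa+a*t[0];B=pb+b*t[1];return (A+B)/2,np.linalg.norm(A-B)
E
python3 - <<'E'
from h import *
t=dict(np.load("top0.npz"));s=dict(np.load("scene0.npz"))
a=cv2.resize(t["image"][190:265,340:480],None,fx=5,fy=4*1.25,interpolation=cv2.INTER_CUBIC)[:,:700]
b=cv2.resize(s["image"][115:190,180:320],None,fx=5,fy=5*.6,interpolation=cv2.INTER_CUBIC)
cv2.imwrite("pics/crop1.png",np.vstack([a,b])[:,:,::-1][:600])
hsv=cv2.cvtColor(t["image"],cv2.COLOR_RGB2HSV)
m=cv2.inRange(hsv,(8,60,110),(28,255,255))
for c in cv2.findContours(m,0,2)[0]:
    if cv2.contourArea(c)>30:
        r=cv2.minAreaRect(c);print(cv2.contourArea(c),np.round(r[0],1),np.round(r[1],1),round(r[2],1))
        if 2500<cv2.contourArea(c)<4500 and r[0][0]>170:
            P=plane(t,cv2.boxPoints(r),.068);print(P.round(3),P.mean(0)); e=P[1]-P[0];print(np.degrees(np.arctan2(e[1],e[0])))
m=cv2.inRange(hsv,(0,110,20),(15,255,150))[215:255,195:235]
ys,xs=np.nonzero(m);print("knob",len(xs),xs.mean()+195,ys.mean()+215,plane(t,[[xs.mean()+195,ys.mean()+215]],.098))
E
```

```text
75.5 [391.  226.7] [ 9.2 21.1] 3.2
117.5 [459.2 228.1] [39.3 20.5] 70.6
76.0 [369.5 219.8] [26.  20.2] 20.0
117.5 [427.8 219.4] [17.  25.9] 26.6
3397.5 [215.1 234.8] [58.8 59.9] 15.3
[[0.471 0.328 0.068]
 [0.638 0.289 0.068]
 [0.597 0.123 0.068]
 [0.431 0.163 0.068]] [0.53456937 0.22557764 0.068     ]
-13.268234146527915
174.5 [128.8 203.4] [41.1  9.2] 87.9
629.0 [349. 166.] [28. 28.] 90.0
5202.5 [ 94.  187.8] [92.5 66.5] 76.3
knob 46 212.7173913043478 234.97826086956522 [[0.53503637 0.22365429 0.098     ]]
```

View pics/crop1.png

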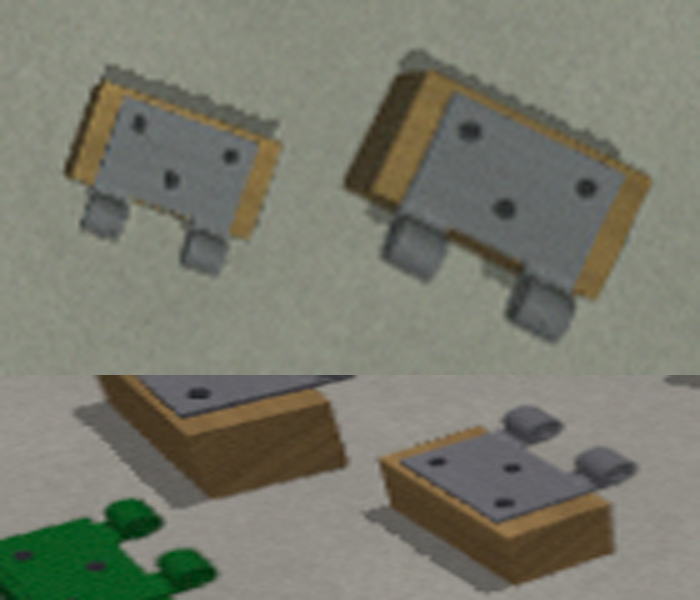

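The crop confirms it: the left wooden block is the smaller one, with knuckles at top px (361,233) and (381,240). I'll go there first for a close look with the wrist camera.

```bash
python3 -m crank '[[1,29,-18,0,-0.14],[1,58,-36,0,-0.28],[1,88,-54,0,-0.42],[1,117,-72,0,-0.56],[1,146,-90,0,-0.7]]'; python3 - <<'E'
from h import *
t=dict(np.load("top0.npz"));print(plane(t,[[361,233.2],[380.8,240.4],[371,236.8]],.078).round(3).tolist())
E
```

```text
time: 0.6
eef_pos: [0.3241, -0.3882, 0.2499]
eef_rot: [[0.448, 0.894, -0.0], [0.894, -0.448, 0.001], [0.0, -0.001, -1.0]]
force: [0.3, -0.1, 0.4]
gripper_width: 0.0852
grip_force: 0.0
[[0.548, -0.192, 0.078], [0.529, -0.248, 0.078], [0.539, -0.22, 0.078]]
```

```bash
python3 -m crank '[[1,40,10,0,-0.14],[1,80,20,0,-0.14],[1,120,30,0,-0.14],[1,170,40,0,-0.14],[1,170,40,0,-0.14]]'; python3 - <<'E'
from h import *
s,f=wrist();np.savez("w0.npz",**f);cv2.imwrite("pics/w0.png",f["image"][:,:,::-1]);print(np.round(f["hand_eye"],3).tolist(),f["camera_matrix"][0][0],s["eef_pos"])
E
```

```text
time: 1.1
eef_pos: [0.4389, -0.2521, 0.25]
eef_rot: [[0.318, 0.948, 0.001], [0.948, -0.318, 0.002], [0.002, 0.0, -1.0]]
force: [-0.5, 0.1, 0.0]
gripper_width: 0.0852
grip_force: 0.0
[[-0.0, -0.959, -0.283, 0.072], [1.0, -0.0, -0.001, -0.002], [0.001, -0.283, 0.959, -0.124], [0.0, 0.0, 0.0, 1.0]] 304.04818417118156 [ 0.43892318 -0.25209776  0.24995847]
```

View pics/w0.png

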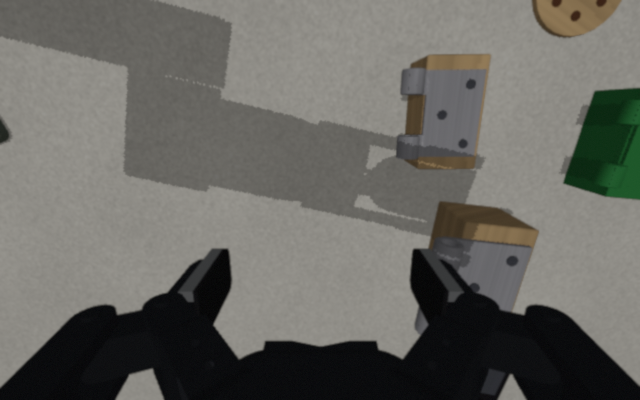

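The wrist view shows the small jamb at (447,112), knuckles at (412,82) and (408,148), and the larger block below it. I'll enlarge it to get the corners.

```bash
python3 - <<'E'
from h import *
f=dict(np.load("w0.npz"));c=f["image"][45:180,390:500]
cv2.imwrite("pics/w0c.png",cv2.resize(c,None,fx=4.4,fy=4.4,interpolation=cv2.INTER_CUBIC)[:,:,::-1])
E
```

```text
(no output)
```

View pics/w0c.png

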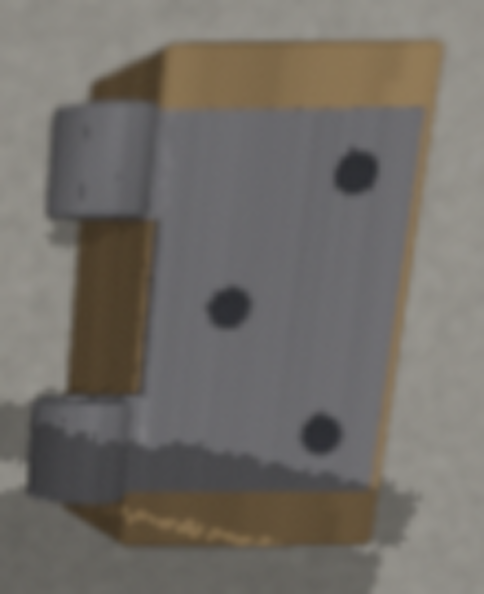

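The crop shows the block's top corners at crop px (171,44), (443,41), (372,545) and (127,545), and the gap faces at rows 217 and 396.

```bash
python3 - <<'E'
from h import *
f=dict(np.load("w0.npz"));g=lambda p:(np.array(p)+.5)/4.4+[389.5,44.5]
P=plane(f,g([[171,44],[443,41],[372,545],[127,545]]),.06);print(P.round(4))
UL,UR,LR,LL=P[:,:2];print("sides",[round(np.linalg.norm(a-b)*1e3,1) for a,b in((UL,UR),(UR,LR),(LR,LL),(LL,UL))])
y=(UL+UR-LL-LR);y/=np.linalg.norm(y);x=np.array([y[1],-y[0]])
c=P[:,:2].mean(0);print("yaw deg",np.degrees(np.arctan2(x[1],x[0])),"centre",c,"hole",c-.045*x)
K=plane(f,g([[100,217],[85,396],[50,105],[150,103],[32,500],[122,500],[50,215],[150,218]]),.078)[:,:2]
print("knuckle pts in jamb mm",(np.c_[(K-c)@x,(K-c)@y]*1e3).round(1).tolist())
E
```

```text
[[ 0.5713 -0.1714  0.06  ]
 [ 0.6258 -0.1896  0.06  ]
 [ 0.5922 -0.293   0.06  ]
 [ 0.5375 -0.2745  0.06  ]]
sides [np.float64(57.5), np.float64(108.8), np.float64(57.7), np.float64(108.5)]
yaw deg -18.081219017414796 centre [ 0.58168736 -0.23212768] hole [ 0.53890957 -0.21816127]
knuckle pts in jamb mm [[-46.2, 19.1], [-46.5, -17.6], [-58.1, 40.8], [-37.8, 40.9], [-56.5, -40.1], [-36.6, -40.3], [-56.6, 19.6], [-35.8, 18.8]]
```

```bash
python3 -m crank '[[1,48,-6,0,0],[1,96,-12,0,0],[1,144,-18,0,0],[1,192,-24,0,0],[1,240,-30,0,0]]' 60; python3 -m crank '[[1,45,-6,0,0],[1,90,-12,0,0],[1,135,-18,0,0],[1,172,-24,0,0],[1,172,-24,0,0]]'; python3 - <<'E'
from h import *
s,f=wrist();np.savez("w1.npz",**f);cv2.imwrite("pics/w1.png",f["image"][:,:,::-1])
hsv=cv2.cvtColor(f["image"],cv2.COLOR_RGB2HSV)
m=cv2.inRange(hsv,(0,110,20),(13,255,190))
for c in cv2.findContours(m,0,2)[0]:
    if cv2.contourArea(c)>60: print(cv2.contourArea(c),cv2.boundingRect(c))
E
```

```text
time: 1.65
eef_pos: [0.4854, -0.019, 0.2502]
eef_rot: [[0.326, 0.945, -0.0], [0.945, -0.326, -0.001], [-0.001, 0.0, -1.0]]
force: [0.6, -0.8, 1.2]
gripper_width: 0.0855
grip_force: 0.0
time: 2.15
eef_pos: [0.5195, 0.1536, 0.2497]
eef_rot: [[0.321, 0.947, -0.0], [0.947, -0.321, 0.001], [0.001, -0.0, -1.0]]
force: [-0.0, -1.3, -0.2]
gripper_width: 0.0853
grip_force: 0.0
575.5 (298, 89, 27, 29)
```

View pics/w1.png

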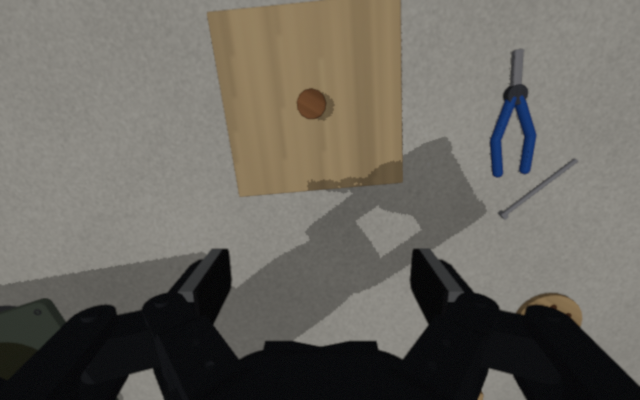

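The wrist view shows the knob at (311,103) and the near lid corners at (240,196) and (403,181). The pliers and pin are to the right.

```bash
python3 - <<'E'
from h import *
f=dict(np.load("w1.npz"));s=status.get_state();R=np.array(s["eef_rot"])
K=plane(f,[[311,102]],.098)[0];L=plane(f,[[240,196],[403,182]],.068)
print("knob",K,"edge",L.round(4).tolist())
e=(L[0]-L[1])[:2];e/=np.linalg.norm(e);n=np.array([-e[1],e[0]]);print("edge len",np.linalg.norm(L[0]-L[1]),"yaw of -e",np.degrees(np.arctan2(-e[1],-e[0])));mid=L.mean(0)[:2]
print("centre cand",mid+.086*n,mid-.086*n)
d=np.array([K[0],K[1],.092])-s["eef_pos"];print("tool delta mm",(R.T@d*1e3).round(1))
E
```

```text
knob [0.53422795 0.2284258  0.098     ] edge [[0.4322, 0.1644, 0.068], [0.5974, 0.1243, 0.068]]
edge len 0.16997845805920575 yaw of -e -13.646888064933002
centre cand [0.49454312 0.06076495] [0.53512436 0.22790909]
tool delta mm [ 78.  -10.2 157.6]
```

```bash
python3 -m crank '[[1,40,-5,10,0],[1,78,-10,40,0],[1,78,-10,75,0],[1,78,-10,100,0],[1,78,-10,100,0]]' 60; python3 -m crank '[[1,0,0,25,0],[1,0,0,50,0],[1,0,0,57,0],[0,0,0,57,0],[0,0,0,57,0]]' 60;python3 -m crank '[[0,0,0,0,0],[0,0,0,0,0],[0,0,0,0,0],[0,0,0,0,0],[0,0,0,0,0]]'
```

```text
time: 2.7
eef_pos: [0.5324, 0.2252, 0.1465]
eef_rot: [[0.326, 0.945, -0.008], [0.945, -0.326, -0.004], [-0.007, -0.006, -1.0]]
force: [0.4, -0.6, -0.5]
gripper_width: 0.0856
grip_force: 0.0
time: 3.2
eef_pos: [0.5357, 0.2278, 0.095]
eef_rot: [[0.325, 0.946, 0.003], [0.946, -0.325, 0.001], [0.002, 0.002, -1.0]]
force: [-0.2, 0.0, 0.1]
gripper_width: 0.0589
grip_force: 0.0
time: 3.7
eef_pos: [0.5353, 0.2284, 0.0947]
eef_rot: [[0.324, 0.946, 0.002], [0.946, -0.324, 0.001], [0.001, 0.002, -1.0]]
force: [-0.9, -1.7, 6.5]
gripper_width: 0.0242
grip_force: 58.9
```

```bash
python3 -m crank '[[0,0,0,-20,0],[0,0,0,-40,0],[0,-20,0,-50,0],[0,-60,0,-50,0],[0,-100,0,-50,0]]'; python3 -m crank '[[0,-40,0,0,0],[0,-80,0,0,0],[0,-120,0,0,0],[0,-120,0,30,0],[0,-120,0,60,0]]'; python3 -m crank '[[0,0,0,15,0],[0,0,0,30,0],[0,0,0,37,0],[0,0,0,42,0],[0,0,0,44,0]]'; python3 - <<'E'
from h import *
s=status.get_state();print(s["force"],s["gripper_width"],s["grip_force"],s["eef_pos"])
E
```

```text
time: 4.2
eef_pos: [0.5009, 0.1321, 0.1432]
eef_rot: [[0.322, 0.947, -0.001], [0.947, -0.322, -0.001], [-0.001, -0.0, -1.0]]
force: [0.5, -0.6, -1.3]
gripper_width: 0.0241
grip_force: 59.1
time: 4.7
eef_pos: [0.4625, 0.0182, 0.0834]
eef_rot: [[0.327, 0.945, 0.002], [0.945, -0.327, -0.0], [0.0, 0.002, -1.0]]
force: [0.6, 0.1, -2.7]
gripper_width: 0.0245
grip_force: 59.3
time: 5.2
eef_pos: [0.4627, 0.0198, 0.0397]
eef_rot: [[0.324, 0.946, -0.001], [0.946, -0.324, -0.0], [-0.001, -0.001, -1.0]]
force: [-5.9, -0.8, 18.5]
gripper_width: 0.0238
grip_force: 61.3
[-5.94171581 -0.82899948 18.45574101] 0.02384659785057608 61.25602126121521 [0.46272659 0.0197501  0.03967756]
```

```bash
python3 -m crank '[[1,0,0,-1,0],[1,0,0,-1,0],[1,0,0,-1,0],[1,0,0,-1,0],[1,0,0,-1,0]]'; python3 -m crank '[[1,0,0,-30,0],[1,0,0,-70,0],[1,0,0,-120,0],[1,0,0,-170,0],[1,20,0,-210,0]]'; python3 -m crank '[[1,45,0,0,0],[1,90,0,0,0],[1,140,0,0,0],[1,150,0,0,0],[1,150,0,0,0]]'; python3 - <<'E'
from h import *
s,f=wrist();np.savez("w2.npz",**f);cv2.imwrite("pics/w2.png",f["image"][:,:,::-1])
t=cams.grab_frame("top");np.savez("top2.npz",**t)
m=cv2.inRange(cv2.cvtColor(t["image"],cv2.COLOR_RGB2HSV),(8,60,90),(28,255,255))
for c in cv2.findContours(m,0,2)[0]:
    if cv2.contourArea(c)>1500:
        r=cv2.minAreaRect(c);P=plane(t,[r[0]],.013);print(r,P)
E
```

```text
time: 5.7
eef_pos: [0.4634, 0.02, 0.0405]
eef_rot: [[0.324, 0.946, 0.0], [0.946, -0.324, -0.0], [0.0, 0.0, -1.0]]
force: [0.3, 0.7, 0.0]
gripper_width: 0.0855
grip_force: 0.0
time: 6.2
eef_pos: [0.4695, 0.038, 0.2534]
eef_rot: [[0.326, 0.945, 0.003], [0.945, -0.326, -0.001], [0.0, 0.003, -1.0]]
force: [1.8, 1.3, -1.6]
gripper_width: 0.0853
grip_force: 0.0
time: 6.7
eef_pos: [0.5184, 0.1821, 0.2497]
eef_rot: [[0.321, 0.947, -0.001], [0.947, -0.321, -0.001], [-0.001, -0.001, -1.0]]
force: [-0.2, -0.6, 0.5]
gripper_width: 0.0849
grip_force: 0.0
((288.4979553222656, 260.1328125), (57.201107025146484, 58.102928161621094), 14.931418418884277) [[0.46107449 0.01690821 0.013     ]]
((94.14649200439453, 187.848876953125), (93.3027572631836, 67.58062744140625), 76.84246063232422) [[0.66667516 0.62273334 0.013     ]]
```

View pics/w2.png

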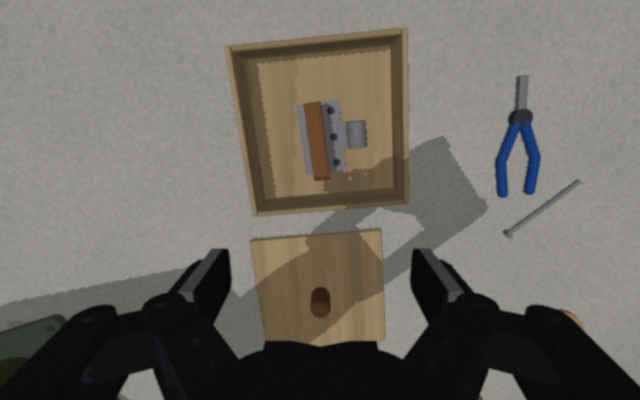

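The lid lies flat and clear in the wrist view at (317,290). The leaf is on the box floor, batten at (318,141), knuckle at (356,134) to the right, which is towards tool +y.

```bash
python3 - <<'E'
from h import *
f=dict(np.load("w2.npz"));s=status.get_state();R=np.array(s["eef_rot"])
hsv=cv2.cvtColor(f["image"],cv2.COLOR_RGB2HSV);m=cv2.inRange(hsv,(0,110,60),(13,255,255));m[:90]=0;m[200:]=0
c=max(cv2.findContours(m,0,2)[0],key=cv2.contourArea)
P=plane(f,c.reshape(-1,2),.050)[:,:2].astype(np.float32)*1000
r=cv2.minAreaRect(P);print(cv2.contourArea(c),r,cv2.boxPoints(r).round(1).tolist())
b=cv2.boxPoints(r);e=max((b[1]-b[0],b[2]-b[1]),key=np.linalg.norm);e=e/np.linalg.norm(e);e*=np.sign(e[1]);x=np.array([e[1],-e[0]])
print("leaf yaw",np.degrees(np.arctan2(x[1],x[0])),"tool y yaw",np.degrees(np.arctan2(R[1,1],R[0,1])))
K=plane(f,[[356,134]],.024)[0][:2]*1000-r[0];print("knuckle rel",K@x,K@e)
print("tool delta",R.T@(np.array([*np.array(r[0])/1000,.05])-s["eef_pos"])*1e3)
cv2.imwrite("pics/w2c.png",cv2.resize(f["image"][80:200,280:390],None,fx=5,fy=5,interpolation=cv2.INTER_CUBIC)[:,:,::-1])
E
```

```text
1104.0 ((524.4179077148438, 217.66793823242188), (79.57989501953125, 16.498695373535156), 78.79570770263672) [[508.6000061035156, 180.1999969482422], [524.7999877929688, 177.0], [540.2000122070312, 255.10000610351562], [524.0999755859375, 258.29998779296875]]
leaf yaw -11.204304 tool y yaw -18.906714648373185
knuckle rel 44.2360868665423 0.48239552685067427
tool delta [ 38.20011018  -5.74637934 199.82930443]
```

View pics/w2c.png

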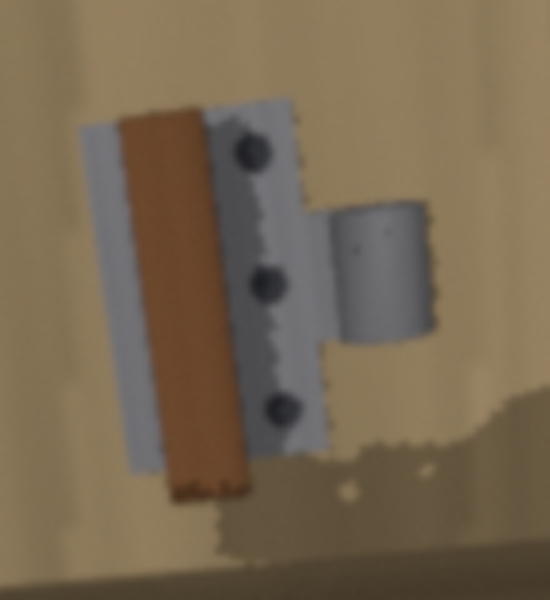

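The crop shows the batten clear of the walls and the knuckle on the +x side. I'll pre-close the jaws so the fingers clear the knuckle.

```bash
python3 -m crank '[[0.4,20,-3,0,-0.07],[0.4,38,-6,20,-0.134],[0.4,38,-6,60,-0.134],[0.4,38,-6,100,-0.134],[0.4,38,-6,100,-0.134]]' 70; python3 -m crank '[[0.4,0,0,30,0],[0.4,0,0,60,0],[0.4,0,0,60,0],[0.4,0,0,60,0],[0.4,0,0,60,0]]'
```

```text
time: 7.3
eef_pos: [0.5212, 0.2156, 0.1456]
eef_rot: [[0.196, 0.98, -0.011], [0.98, -0.196, -0.005], [-0.007, -0.01, -1.0]]
force: [-0.9, -0.2, -0.4]
gripper_width: 0.0337
grip_force: 0.0
time: 7.8
eef_pos: [0.5266, 0.2188, 0.0929]
eef_rot: [[0.195, 0.981, 0.004], [0.981, -0.195, 0.002], [0.002, 0.004, -1.0]]
force: [0.8, 0.8, 0.7]
gripper_width: 0.0342
grip_force: 0.0
```

```bash
python3 -m crank '[[0.4,0,0,25,0],[0.4,0,0,45,0],[0.4,0,0,54,0],[0.4,0,0,54,0],[0.4,0,0,54,0]]'; python3 -m crank '[[0,0,0,0,0],[0,0,0,0,0],[0,0,0,0,0],[0,0,0,0,0],[0,0,0,0,0]]' 70
```

```text
time: 8.3
eef_pos: [0.5259, 0.219, 0.0376]
eef_rot: [[0.195, 0.981, 0.002], [0.981, -0.195, 0.001], [0.001, 0.002, -1.0]]
force: [-0.8, -0.0, -0.4]
gripper_width: 0.0342
grip_force: 0.0
time: 8.8
eef_pos: [0.526, 0.2191, 0.0377]
eef_rot: [[0.195, 0.981, 0.003], [0.981, -0.195, 0.001], [0.001, 0.002, -1.0]]
force: [0.6, -1.3, 5.8]
gripper_width: 0.0169
grip_force: 69.2
```

```bash
python3 -m crank '[[0,0,0,-20,0],[0,0,0,-50,0],[0,0,0,-80,0],[0,0,0,-105,0],[0,-30,5,-105,0]]'; python3 -m crank '[[0,-40,5,0,0],[0,-80,10,0,0],[0,-120,15,0,0],[0,-160,20,0,0],[0,-200,24,0,0]]'; python3 -m crank '[[0,-40,5,0,0.04],[0,-80,10,0,0.08],[0,-120,15,0,0.119],[0,-150,20,0,0.119],[0,-150,20,0,0.119]]'
```

```text
time: 9.3
eef_pos: [0.5266, 0.1912, 0.1451]
eef_rot: [[0.192, 0.981, 0.009], [0.981, -0.192, 0.004], [0.006, 0.008, -1.0]]
force: [0.8, -0.2, -1.6]
gripper_width: 0.0172
grip_force: 68.9
time: 9.8
eef_pos: [0.5079, -0.014, 0.1411]
eef_rot: [[0.195, 0.981, -0.001], [0.981, -0.195, -0.0], [-0.0, -0.001, -1.0]]
force: [0.2, 0.0, -2.0]
gripper_width: 0.0169
grip_force: 68.9
time: 10.3
eef_pos: [0.4987, -0.1668, 0.1412]
eef_rot: [[0.314, 0.95, 0.0], [0.95, -0.314, -0.001], [-0.001, 0.001, -1.0]]
force: [-0.5, 1.0, -2.9]
gripper_width: 0.0168
grip_force: 68.8
```

```bash
python3 -m crank '[[0,-17,4,0,0],[0,-34,9,0,0],[0,-34,9,0,0],[0,-34,9,0,0],[0,-34,9,0,0]]'; python3 - <<'E'
from h import *
s,f=wrist();np.savez("w3.npz",**f)
c=cams.grab_frame("scene");np.savez("s3.npz",**c)
a=f["image"][100:400,200:520];a=cv2.resize(a,None,fx=1.875,fy=1.875,interpolation=cv2.INTER_CUBIC)
cv2.imwrite("pics/w3.png",a[:,:,::-1]);print(s["eef_pos"])
E
```

```text
time: 10.8
eef_pos: [0.4968, -0.1976, 0.1411]
eef_rot: [[0.309, 0.951, -0.001], [0.951, -0.309, 0.001], [0.0, -0.001, -1.0]]
force: [0.5, 0.2, -2.0]
gripper_width: 0.0172
grip_force: 68.8
[ 0.49682259 -0.19756679  0.14111712]
```

View pics/w3.png

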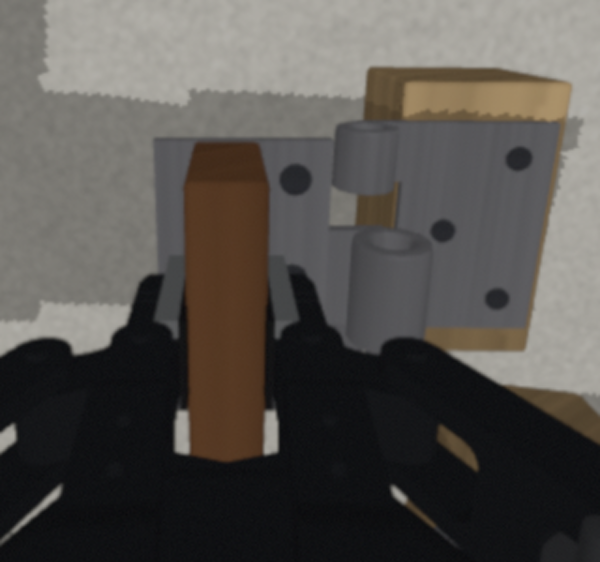

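The enlarged wrist view shows the held leaf over the gap. The end-face hole of its knuckle is at crop (392,242), the batten's top end edge at row 181, the plate's far edge at row 138, and the jamb's +y knuckle end at about (366,130) with its inner end at row 192.

```bash
python3 - <<'E'
from h import *
f=dict(np.load("w3.npz"));s=status.get_state();R=np.array(s["eef_rot"]);p=np.array(s["eef_pos"])
g=lambda q:(np.array(q)+.5)/1.875+[199.5,99.5]
u=p[2]-.0317
def show(n,q,z): 
    P=plane(f,g(q),z);print(n,P.round(4).tolist(),"tool",((P-p)@R*1e3).round(1).tolist())
show("knuckle end hole (leaf 45,15,11)",[[392,242]],u+.011)
show("knuckle outer edges",[[350,255],[432,255]],u+.011)
show("batten top end (±9,41,44)",[[185,181],[268,181]],u+.044)
show("plate far edge (x -20, 29, y41,z4)",[[154,138],[331,138]],u+.004)
x=np.array([.9505,-.3104]);y=np.array([.3104,.9505]);c=np.array([.5389,-.2182])
for n,q,z in(("jk +y end centre",[366,130],.071),("inner edge top",[363,190],.080),("jk L",[333,155],.071),("jk R",[397,155],.071),("top far R",[571,84],.06),("top near R",[526,350],.06),("top far L",[404,84],.06)):
    P=plane(f,g([q]),z)[0][:2]-c;print(n,(P@x*1e3).round(1),(P@y*1e3).round(1))
E
```

```text
knuckle end hole (leaf 45,15,11) [[0.5416, -0.1996, 0.1206]] tool [[11.9, 43.0, 20.7]]
knuckle outer edges [[0.5298, -0.1999, 0.1206], [0.5511, -0.2067, 0.1206]] tool [[8.1, 31.9, 20.7], [8.1, 54.2, 20.7]]
batten top end (±9,41,44) [[0.4991, -0.1575, 0.1536], [0.5152, -0.1627, 0.1536]] tool [[38.9, -10.4, -12.3], [38.9, 6.5, -12.3]]
plate far edge (x -20, 29, y41,z4) [[0.4886, -0.1536, 0.1136], [0.5341, -0.1684, 0.1136]] tool [[39.3, -21.6, 27.7], [39.3, 26.3, 27.7]]
jk +y end centre -0.1 39.6
inner edge top -1.9 20.7
jk L -11.0 30.7
jk R 11.3 30.7
top far R 73.6 53.9
top near R 73.7 -53.5
top far L 14.9 54.0
```

```bash
python3 -m crank '[[0,-2,2,0,0],[0,-4,3.5,5,0],[0,-4,3.5,15,0],[0,-4,3.5,22,0],[0,-4,3.5,22,0]]'; python3 -m crank '[[0,0,0,5,0],[0,0,0,10,0],[0,0,0,14,0],[0,0,0,18,0],[0,0,0,18,0]]'
```

```text
time: 11.4
eef_pos: [0.4981, -0.2031, 0.1176]
eef_rot: [[0.31, 0.951, -0.003], [0.951, -0.31, 0.001], [0.0, -0.004, -1.0]]
force: [0.4, -0.0, -2.0]
gripper_width: 0.0173
grip_force: 68.8
time: 11.9
eef_pos: [0.4988, -0.2034, 0.1007]
eef_rot: [[0.31, 0.951, -0.001], [0.951, -0.31, 0.0], [0.0, -0.001, -1.0]]
force: [0.1, -0.2, -2.3]
gripper_width: 0.017
grip_force: 68.8
```

```bash
python3 -m crank '[[0,0,0,2,0],[0,0,0,4,0],[0,0.5,0,7,0],[0,0.5,0,9,0],[0,0.5,0,9,0]]'; python3 - <<'E'
from h import *
s,f=wrist();np.savez("w4.npz",**f);t=cams.grab_frame("scene")
a=cv2.resize(f["image"][130:330,290:510],None,fx=2.7,fy=2.7,interpolation=cv2.INTER_CUBIC)[:540]
b=cv2.resize(t["image"][90:210,250:330],None,fx=2.5,fy=4.5,interpolation=cv2.INTER_CUBIC)
cv2.imwrite("pics/w4.png",np.hstack([a,b])[:,:,::-1]);print(s["eef_pos"],s["force"])
E
```

```text
time: 12.4
eef_pos: [0.4991, -0.203, 0.092]
eef_rot: [[0.31, 0.951, -0.001], [0.951, -0.31, 0.0], [0.0, -0.001, -1.0]]
force: [-1.3, 0.7, -2.6]
gripper_width: 0.017
grip_force: 68.8
[ 0.49907494 -0.20296452  0.09195064] [-1.25396555  0.67108858 -2.62800492]
```

View pics/w4.png

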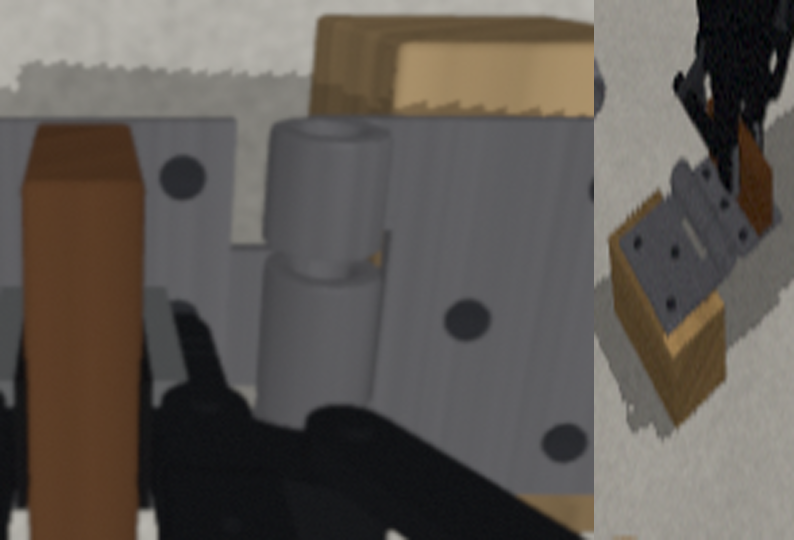

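The final view shows the loose knuckle in the gap. Its outline (257–382) continues the fixed knuckle's (265–388), and both plates' far edges are at rows 117–118, so the y and height match. There is no contact force, so I'll settle and hand in.

```bash
python3 -m crank '[[0,0,0,0,0],[0,0,0,0,0],[0,0,0,0,0],[0,0,0,0,0],[0,0,0,0,0]]'; python3 -c "
from workcell import workorder
print(workorder.job_done())"
```

```text
time: 13.0
eef_pos: [0.4993, -0.2031, 0.0923]
eef_rot: [[0.31, 0.951, 0.0], [0.951, -0.31, -0.0], [-0.0, 0.0, -1.0]]
force: [-0.2, 1.1, -1.7]
gripper_width: 0.0169
grip_force: 68.8
the job is handed in; nothing more can be done
None
```

I handed the job in at 13.0 s with the lid flat on the table and the leaf held still in the gripper, its knuckle in line with the jamb's two in the last view and almost no contact force; no verdict came back.

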